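# Return the hand tools to the shadow-foam drawer

## Task

Put the four tools lying on the bench - the ratchet, the tape measure, the slim socket and the wide socket - back into the foam of the red drawer tray, each in the cut-out of its own shape and size. They must sit fully home on the red floor of the cut-out, the ratchet flat with its head in the round end, the tape measure on its base and both sockets upright, open end up. Leave the battery pack and the jar where they are.

Things in the scene. Friction and masses are not known exactly. Their poses are not given: they have to be found in the camera images.
- ratchet_mid (a point): Stubby ratchet lying flat, 130 mm long, 30 mm high: black handle 24 mm wide, round steel head 44 mm across with a 12 mm square drive stub standing up on it. This point: mid-length, half-way up (15 mm), on the handle near the point of balance. x runs along the handle to the head (centre at x = 43 mm; handle from x = -65 to 17 mm); z up.
- tape_mid (a point): Tape measure standing upright on its flat base: D-shaped grey case 76 mm long (x), 40 mm thick (y, flat sides), 66 mm high, small steel hook at the +x end. This point: its centre, half-way up (33 mm above its base); z up.
- slim_mid (a point): Slim deep steel socket standing upright, open end up: 32 mm across, 80 mm tall (the lowest 22 mm are 29 mm across). This point: on its axis, half-way up (40 mm above its base); z up.
- wide_mid (a point): Wide short steel socket standing upright, open end up: 50 mm across, 52 mm tall (the lowest 18 mm are 40 mm across). This point: on its axis, half-way up (26 mm above its base); z up.
- ratchet_foam: Fixed foam module 165 mm (x) by 105 mm (y), black on top, in a red tray (rim 42 mm above the bench), with a keyhole-shaped (ratchet) 144 mm long (slot 38 mm wide; round end 58 mm across, centred 43 mm along +x, for the head) cut-out 10 mm deep, open to above. Origin: centre of the cut-out on its red floor, 22 mm above the bench, 10 mm below the black top; z up.
- tape_foam: Fixed foam module 165 mm (x) by 105 mm (y), black on top, in a red tray (rim 42 mm above the bench), with a rectangular (tape measure) 90 mm (x) by 54 mm (y) cut-out 10 mm deep, open to above. Origin: centre of the cut-out on its red floor, 22 mm above the bench, 10 mm below the black top; z up.
- slim_foam: Fixed foam module 165 mm (x) by 105 mm (y), black on top, in a red tray (rim 42 mm above the bench), with a small round (slim socket) 46 mm wide cut-out 10 mm deep, open to above. Origin: centre of the cut-out on its red floor, 22 mm above the bench, 10 mm below the black top; z up.
- wide_foam: Fixed foam module 165 mm (x) by 105 mm (y), black on top, in a red tray (rim 42 mm above the bench), with a large round (wide socket) 64 mm wide cut-out 10 mm deep, open to above. Origin: centre of the cut-out on its red floor, 22 mm above the bench, 10 mm below the black top; z up.
- battery_mid (a point): Battery pack lying on the bench, black and red, 115 mm by 74 mm, 60 mm high; a bystander. This point: its centre, half-way up.
- jar_mid (a point): Clear jar of small hardware with a black lid, 64 mm across, 85 mm high; a bystander. This point: its centre, half-way up.
Things that resemble listed ones, but are neither listed nor needed, are in the scene too. Leave any green look-alike of the part that bears slim_mid alone.

How it is judged:
By the outcome, as a careful person would: the job done as asked, in the order asked, and still so for the second after the job is handed in, with the robot touching nothing.
It also fails if it takes over 96 s, if anything falls off the work surface, if the arm or the gripper's body presses on something with over 40 N, if the wrist force passes 120 N, or if a joint passes its speed limit or range.

## Robot

A 6-joint arm with a two-finger parallel gripper is mounted at the origin on the work surface. World frame = base frame: x ahead of the robot, y to its left, z up, the work surface at z = 0. Lengths are in m, angles in rad, forces in N, time in s.
With the tool pointing down it reaches from about 0.35 to 0.85 m from the base axis. Payload 8.1 kg.
Tool frame: the origin (TCP) lies at the centre of the arm's flange, where the gripper is bolted on; the fingertips stand 186 mm ahead of it and the grasp point (between the pads) lies 167 mm ahead of it; z points along the fingers, y is the line along which they close (so a half turn about z gives the same grasp; the last joint's range is limited). The gripper opens to 93 mm and grips with 3 to 60 N. Pads are 15 mm wide; open, the fingers measure 128 mm over their backs; the gripper's body (75 mm by 188 mm) begins 65 mm behind the grasp point.
Start: joints at [1.08, 0.13, 1.488, -0, 1.523, -0.085], TCP at [0.237, 0.551, 0.405] pointing down, gripper open.
Joint ranges: [-2.96, 2.96], [-0.89, 2.26], [0.02, 2.5], [-1.34, 4.48], [0, 2.73], [-2.66, 2.66]. Speed limits (rad/s): [2.39, 2.39, 2.79, 3.14, 3.14, 3.14].

## Interface

Orientations are given as a rotation vector (axis times angle).
In Python, from plant import robot gives the robot as it stands.
- The arm moves only by the tool apply_moves, never from a script. Its argument "series" is a list of rows, each a list of 2 entries, a list of its own where there are three numbers: the shift along the tool's x, y, z in mm, then the turn, a rotation vector about the tool's x, y, z in rad. A call has 1 to 12 rows; each row shifts and turns the commanded pose from where the row before left it, along the tool's axes as they then stand; what a row does not reach is not made up. A row lasts 1/12 s, in which the tool goes at most 41.7 mm and 7.16 degrees, less where a joint would pass 70% of its speed; a pose out of reach is approached as far as the arm can. A call is refused whole if a number of a shift passes 41.7 or a number of a turn 0.125, either way. A call with a gripper value outside its range is refused whole. "claw" is the opening, from 0 (shut) to 1 (fully open), set as the call begins (left out, the last holds). The fingers move at their own pace and stop on an object; "newtons" is the grip in N (left out, the last holds). Time passes only in rows, so rows that do not move let the fingers close. It gives the time, the measured TCP pose, the force, the opening and the grip force at its end, in the units of the state.
- robot.read_state(): the state, without advancing time (a new reading comes with each control period).
- robot.read_camera(name): name is "scene" or "side" or "wrist"; returns (picture, depth): 384x512x3 uint8, blue, green, red; 384x512 float32, m along the optical axis (not along the pixel's ray), 0 where there is no reading.
- robot.calibration(name): a dict with "fx", "fy", "cx", "cy" (pixels), "extrinsics" (4x4, takes a point from world to camera coordinates). Camera axes: x right, y down, z forward; pixel columns grow to the right and rows downward; lengths in m; the calibration is good to about 2 mm. The wrist camera is an equidistant fisheye: a pixel r from the principal point sees the ray r / f radians off the axis. A picture is of the moment at which its call begins: read the wrist's pose just before it. calibration takes no time and is no camera call; for the wrist camera it gives the pose at the moment of the call.
- robot.close_job(): hands the job in; it is judged then, once.
The state is a dict: "t": time; "q": joint angles; "dq": joint speeds; "joint_torque": joint torques, N m; "tool_pos": TCP position; "orientation": TCP orientation; "force": force on the tool from outside, world axes, zero at the start; "wrist_torque": the same for the moment, N m; "opening": finger opening in m; "gripper_force": force on a finger pad.
Only numpy, scipy, OpenCV 4.12 (cv2) and the standard library are available. Lean on these libraries where they do the work, as an engineer would, in place of code of your own. Each camera call takes 0.05 s, during which the arm holds its last target. There are 200 camera calls.

## Working session

There is one attempt and no reset: what is moved stays moved. The work goes in short steps, Python scripts to look and compute and a tool call to move; the robot and the scene stay as the last step left them, time stands still between calls to the robot, and variables do not carry over. Pictures are saved under pics/ and viewed, at most 14 in all, crops included, and the job is handed in when it is done.

Besides the shell and the picture viewer there is one more tool, called by a JSON object that holds its "fn" and its "kwargs", one argument or row to a line. apply_moves: Moves the arm, as the interface text tells. Its arguments: {"type":"object","properties":{"series":{"type":"array"},"claw":{"type":"number"},"newtons":{"type":"number"}},"required":["series"]}

```bash
mkdir -p pics; ls
cat > h.py <<'E'
import numpy as np, cv2
from plant import robot
def cloud(n):
    c=robot.calibration(n); im,d=robot.read_camera(n)
    v,u=np.mgrid[0:384,0:512]
    P=np.stack([(u-c['cx'])/c['fx']*d,(v-c['cy'])/c['fy']*d,d],-1)
    T=np.linalg.inv(np.array(c['extrinsics']))
    W=P@T[:3,:3].T+T[:3,3]; W[d==0]=np.nan
    return im,d,W
E
python3 - <<'E'
from h import *
for n in('scene','side'):
    im,d,W=cloud(n); cv2.imwrite(f'pics/{n}0.png',im); np.savez(f'{n}0.npz',im=im,d=d,W=W)
    c=robot.calibration(n);print(n,np.linalg.inv(np.array(c['extrinsics'])).round(3).tolist(),c['fx'])
print(robot.read_state())
E
```

```text
pics
scene [[0.581, 0.646, -0.494, 1.112], [0.813, -0.45, 0.368, -0.39], [0.015, -0.616, -0.788, 0.948], [0.0, 0.0, 0.0, 1.0]] 474.0925249130408
side [[0.706, -0.333, 0.626, 0.063], [-0.709, -0.348, 0.614, -0.494], [0.014, -0.876, -0.481, 0.479], [0.0, 0.0, 0.0, 1.0]] 351.89111950799787
{'t': 0.1, 'q': array([ 1.07959804e+00,  1.31094105e-01,  1.48913996e+00, -3.17037561e-05,
        1.52302483e+00, -8.54082133e-02]), 'dq': array([ 0.00027173, -0.00275428, -0.00019124, -0.00026254, -0.00014668,
        0.00031615]), 'joint_torque': array([ 7.09808046e-04, -5.61334062e+01, -4.93099988e+01,  7.70000531e-02,
        2.89612496e-02, -6.58764861e-05]), 'tool_pos': array([0.23674083, 0.55110018, 0.40380375]), 'orientation': array([-6.32957295e-01, -3.07671535e+00,  2.52308907e-03]), 'force': array([0.75784503, 0.55724077, 0.32411512]), 'wrist_torque': array([ 0.05096571, -0.02192902,  0.02567529]), 'gripper_force': 0.0, 'opening': 0.09294001368553019}
```

View pics/scene0.png

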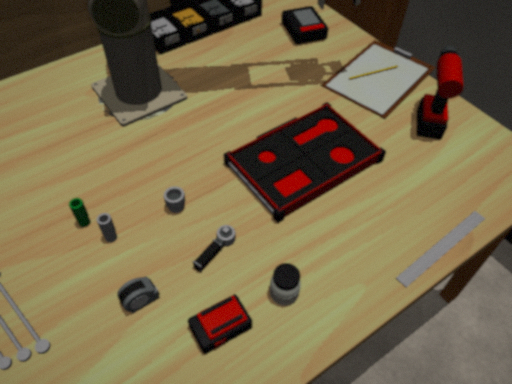

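View pics/side0.png

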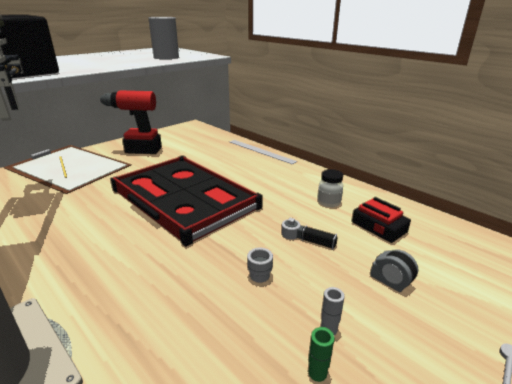

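Scene: green look-alike (79,211), slim socket (107,227), wide socket (175,199), ratchet (215,247; head 227,234), tape (138,294), battery (220,322), jar (285,284). The tray is at about (305,157), with cut-outs for the ratchet (317,131), slim (267,157), wide (342,155) and tape (293,183). The side view agrees with this.

```bash
cat > seg.py <<'E'
from h import *
from scipy import ndimage as nd
A={n:np.load(n+'0.npz') for n in('scene','side')}
P=np.concatenate([A[n]['W'].reshape(-1,3) for n in A]); C=np.concatenate([A[n]['im'].reshape(-1,3) for n in A]).astype(int)
S=np.repeat([0,1],384*512)
ok=np.isfinite(P[:,0])&(P[:,0]>.15)&(P[:,0]<.95)&(abs(P[:,1])<.75)&(P[:,2]<.2)&(P[:,2]>-.05)
P,C,S=P[ok],C[ok],S[ok]
for s in(0,1):
    b=(S==s)&(abs(P[:,2])<.01); print('table z',s,np.median(P[b,2]),P[b,2].std())
m=P[:,2]>.012
g=np.zeros((800,1500),bool); ij=((P[:,:2]+[0,.75])*1000).astype(int).clip(0,[799,1499])
h=m&(P[:,0]<.8)
g[ij[h,0],ij[h,1]]=1; g=nd.binary_dilation(g,iterations=5); L,n=nd.label(g)
lab=np.where(h,L[ij[:,0],ij[:,1]],0)
for k in range(1,n+1):
    q=lab==k
    if q.sum()<60: continue
    r=cv2.minAreaRect((P[q,:2]*1000).astype(np.float32))
    print(k,[(S[q]==s).sum() for s in (0,1)],'mean',P[q].mean(0).round(3),'zmax',np.percentile(P[q,2],98).round(3),'rect',np.round(r[0]),np.round(r[1]),round(r[2],1),C[q].mean(0).round())
np.savez('seg.npz',P=P,C=C,S=S,lab=lab)
E
python3 seg.py
```

```text
table z 0 -0.0005981173030557008 0.0023045167799757176
table z 1 0.0009172639555521667 0.0015243752630446257
3 [np.int64(57), np.int64(51)] mean [0.342 0.644 0.014] zmax 0.017 rect [344. 647.] [172.  12.] 76.3 [ 94. 162. 176.]
4 [np.int64(366), np.int64(1047)] mean [ 0.353 -0.331  0.057] zmax 0.081 rect [ 356. -328.] [35. 32.] 26.1 [38. 73. 36.]
7 [np.int64(9710), np.int64(7171)] mean [0.505 0.212 0.031] zmax 0.043 rect [505. 229.] [249. 362.] 0.1 [25. 27. 61.]
8 [np.int64(364), np.int64(811)] mean [ 0.429 -0.297  0.057] zmax 0.081 rect [ 432. -294.] [35. 32.] 16.2 [81. 84. 85.]
9 [np.int64(418), np.int64(688)] mean [ 0.439 -0.128  0.041] zmax 0.054 rect [ 440. -125.] [52. 48.] 20.5 [91. 93. 94.]
12 [np.int64(1838), np.int64(1847)] mean [0.599 0.599 0.109] zmax 0.199 rect [579. 635.] [ 75. 183.] 44.1 [16. 17. 53.]
14 [np.int64(706), np.int64(751)] mean [ 0.601 -0.116  0.027] zmax 0.042 rect [ 607. -114.] [ 47. 131.] 23.3 [62. 66. 67.]
15 [np.int64(984), np.int64(1311)] mean [ 0.61  -0.317  0.047] zmax 0.067 rect [ 614. -312.] [80. 46.] 89.6 [65. 67. 66.]
16 [np.int64(2012), np.int64(1562)] mean [ 0.76  -0.213  0.044] zmax 0.061 rect [ 763. -205.] [117.  79.] 84.4 [22. 25. 83.]
17 [np.int64(746), np.int64(766)] mean [ 0.771 -0.059  0.064] zmax 0.087 rect [773. -52.] [61. 55.] 89.9 [59. 65. 66.]
```

```bash
cat > fit.py <<'E'
from h import *
from scipy import ndimage as nd
D=np.load('seg.npz');P,C,S,lab=D['P'],D['C'],D['S'],D['lab']
for k,(lo,hi) in {8:(.07,.09),9:(.045,.06),4:(.07,.09)}.items():
    for s in(0,1):
        q=(lab==k)&(P[:,2]>lo)&(S==s); print(k,s,q.sum(),cv2.minEnclosingCircle((P[q,:2]*1000).astype(np.float32)))
for k in(14,15):
  for s in(0,1,2):
    q=(lab==k)&(P[:,2]>.015)&((S==s)|(s==2)); print(k,s,cv2.minAreaRect((P[q,:2]*1000).astype(np.float32)))
# tray
for s in(0,1):
    q=(lab==7)&(S==s)&(P[:,2]<.06); print('tray',cv2.minAreaRect((P[q,:2]*1000).astype(np.float32)))
    r=q&(C[:,2]>90)&(C[:,1]<60)&(abs(P[:,2]-.023)<.008)
    g=np.zeros((800,1500),np.uint8); ij=((P[r,:2]+[0,.75])*1000).astype(int); g[ij[:,0],ij[:,1]]=1
    g=nd.binary_closing(g,iterations=3); L,n=nd.label(g)
    for k in range(1,n+1):
        y=np.argwhere(L==k)
        if len(y)<500: continue
        y=y-[0,750]; print(s,len(y),y.mean(0).round(1),cv2.minAreaRect(y.astype(np.float32)))
# topdown picture of tray & tools, 2px/mm
img=np.zeros((600,800,3),np.uint8)
q=(P[:,0]>.35)&(P[:,0]<.75)&(P[:,1]>-.4)&(P[:,1]<.4); u=((P[q,:2]-[.35,-.4])*1000); 
o=np.argsort(P[q,2]); u=u[o].astype(int); img[400-u[:,0],799-u[:,1]]=C[q][o]
img=cv2.dilate(img[:410],np.ones((2,2)));cv2.imwrite('pics/top.png',img)
E
python3 fit.py
```

```text
8 0 126 ((432.3939514160156, -294.81085205078125), 16.632646560668945)
8 1 287 ((431.0884094238281, -295.03045654296875), 16.59986114501953)
9 0 171 ((440.77789306640625, -123.39663696289062), 25.542892456054688)
9 1 290 ((439.263427734375, -124.44905090332031), 25.45730209350586)
4 0 127 ((356.75311279296875, -328.76483154296875), 16.595783233642578)
4 1 387 ((354.8017578125, -329.0860595703125), 16.187801361083984)
14 0 ((608.4620361328125, -112.85210418701172), (43.89790725708008, 131.1312255859375), 24.628761291503906)
14 1 ((605.0961303710938, -115.171875), (41.581321716308594, 129.32284545898438), 23.34880828857422)
14 2 ((606.7938232421875, -113.69308471679688), (45.870880126953125, 131.34561157226562), 23.348806381225586)
15 0 ((615.2120971679688, -313.11688232421875), (43.37125015258789, 76.29067993164062), 0.602651059627533)
15 1 ((612.0355224609375, -311.7926940917969), (80.00483703613281, 41.93501281738281), 88.98905944824219)
15 2 ((614.0908813476562, -311.8010559082031), (80.13327026367188, 46.110713958740234), 89.61627197265625)
tray ((505.3687744140625, 230.1652069091797), (361.9290771484375, 246.6592254638672), 89.74285125732422)
0 2482 [448.2 323. ] ((447.5, 318.5), (137.0, 45.0), 90.0)
0 879 [449.4 150. ] ((450.5500183105469, 148.85000610351562), (40.793373107910156, 35.417503356933594), 18.43494987487793)
0 1711 [557.6 317.5] ((557.5, 318.0), (54.0, 59.0), 90.0)
0 3634 [557.7 148.9] ((557.7440795898438, 149.50567626953125), (53.26466751098633, 86.48824310302734), 1.3322198390960693)
tray ((503.381591796875, 228.30270385742188), (245.70852661132812, 360.2874755859375), 0.10146469622850418)
1 544 [455.8 152. ] ((457.0, 152.5), (24.748737335205078, 40.305084228515625), 45.0)
1 906 [559.1 148. ] ((557.5259399414062, 150.91075134277344), (33.17841339111328, 75.12385559082031), 16.189208984375)
```

View pics/top.png

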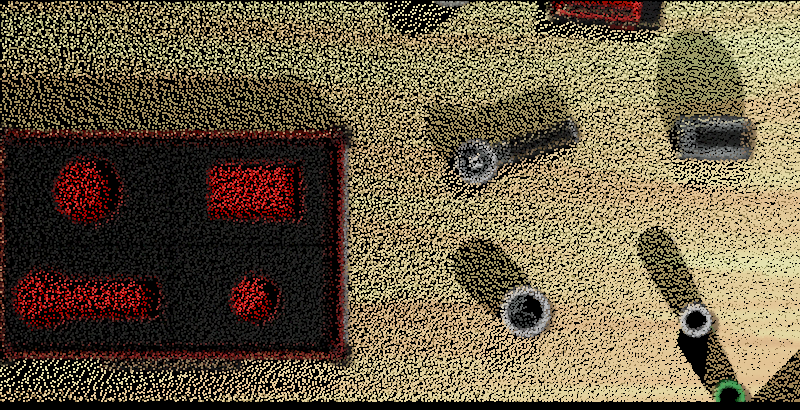

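The top view (right = −y, up = +x) shows the tray aligned with the world axes and the keyhole's round end towards +y. The ratchet's head is at (475,160) and its handle end at (575,132). Next I'll refine the ratchet axis and the cut-out centres.

```bash
cat > fit2.py <<'E'
from h import *
from scipy import ndimage as nd
D=np.load('seg.npz');P,C,S,lab=D['P'],D['C'],D['S'],D['lab']
for s in(0,1):
    q=(lab==14)&(S==s)&(P[:,2]>.018); X=P[q]
    hd=X[(C[q].max(1)>110)]; 
    dk=X[(C[q].max(1)<60)&(X[:,2]>.02)]
    c,r=cv2.minEnclosingCircle((X[X[:,1]>-.098][:,:2]*1000).astype(np.float32)); v=cv2.fitLine((dk[:,:2]*1000).astype(np.float32),cv2.DIST_HUBER,0,.01,.01).ravel()
    print('head',np.round(c,1),round(r,1),'handle line',v.round(2),'ang',np.degrees(np.arctan2(v[1],v[0])),'ztop handle',np.percentile(dk[:,2],[50,95]), 'xy',dk[:,:2].min(0),dk[:,:2].max(0))
    q=(S==s)&(P[:,2]>.0275)&(P[:,2]<.037)&(P[:,0]>.39)&(P[:,0]<.62)&(P[:,1]>.05)&(P[:,1]<.42)
    g=np.zeros((250,400),np.uint8); ij=((P[q,:2]-[.38,.03])*1000).astype(int); g[ij[:,0],ij[:,1]]=1
    g=nd.binary_closing(g,iterations=3); L,n=nd.label(~g)
    for k in range(1,n+1):
        y=np.argwhere(L==k)
        if 300<len(y)<9000:
            lo,hi=y.min(0)+[380,30],y.max(0)+[380,30]; print(s,len(y),'centre',(lo+hi+1)/2,'size',hi-lo+1)
    ys=P[q]; print('foam bbox',np.percentile(ys[:,:2],[.5,99.5],0))
E
python3 fit2.py
```

```text
head [593.3 -75.3] 25.2 handle line [ 2.8000e-01 -9.6000e-01  6.1481e+02 -1.3472e+02] ang -73.71873 ztop handle [0.02785713 0.03183257] xy [ 0.58898633 -0.17734218] [ 0.63317043 -0.06888171]
0 7565 centre [447.5 309.5] size [ 93 169]
0 302 centre [420.  262.5] size [24 31]
0 1983 centre [457.5 146. ] size [57 58]
0 3498 centre [559. 313.] size [76 68]
0 5278 centre [562. 146.] size [ 72 100]
foam bbox [[0.39712965 0.05686013]
 [0.61962995 0.40012268]]
head [590.5 -76.9] 23.9 handle line [ 3.3000e-01 -9.5000e-01  6.0070e+02 -1.3941e+02] ang -70.96983 ztop handle [0.02781021 0.03172596] xy [ 0.58496072 -0.17844345] [ 0.62242467 -0.09807268]
1 2021 centre [449.5 144.5] size [55 63]
1 370 centre [448.5 219. ] size [43 30]
1 368 centre [477.  171.5] size [40 33]
foam bbox [[0.39242031 0.05174859]
 [0.61592017 0.40081608]]
```

```bash
cat > plan.py <<'E'
import sys
from h import *
from scipy.spatial.transform import Rotation as R
def plan(x,y,z,ang):
    s=robot.read_state(); r=R.from_rotvec(s['orientation']); M=r.as_matrix()
    a=np.degrees(np.arctan2(M[1,1],M[0,1])); d=(a-ang+90)%180-90
    tgt=np.array([x,y,z+167])/1000
    # target: exactly down, closing angle a-d
    f=np.radians(a-d); Y=np.array([np.cos(f),np.sin(f),0]); Z=np.array([0,0,-1.]); T=np.stack([np.cross(Y,Z),Y,Z],1)
    turn=(r.inv()*R.from_matrix(T)).as_rotvec()
    D=tgt-s['tool_pos']
    print('t',s['t'].__round__(2),'ang',a.round(1),'turn',turn.round(3),'shift before turn',(M.T@D*1000).round(1),'after turn',(T.T@D*1000).round(1),'q6',s['q'][5].round(2),'open',s['opening'].__round__(4),'F',s['force'].round(1))
if __name__=='__main__': plan(*map(float,sys.argv[1:]))
E
python3 plan.py 605.5 -116 190 17.5
```

```text
t 0.1 ang 66.8 turn [-0.002  0.001  0.86 ] shift before turn [-602.2 -467.3   47.5] after turn [-747.1  151.1   46.8] q6 -0.09 open 0.0929 F [0.8 0.6 0.3]
```

{"fn": "apply_moves", "kwargs": {
  "series": [
    [[0,0,6],[0,0,0.123]],
    [[0,0,6],[0,0,0.123]],
    [[0,0,6],[0,0,0.123]],
    [[0,0,6],[0,0,0.123]],
    [[0,0,6],[0,0,0.123]],
    [[0,0,6],[0,0,0.123]],
    [[0,0,6],[0,0,0.123]],
    [[-20,4,0],[0,0,0]],
    [[-35,7,0],[0,0,0]],
    [[-35,7,0],[0,0,0]],
    [[-35,7,0],[0,0,0]],
    [[-35,7,0],[0,0,0]]
  ]
}}

```text
t: 1.1
tool_pos: [0.3155, 0.4067, 0.3621]
orientation: [-1.859, -2.533, 0.001]
force: [0.4, 0.9, -0.9]
opening: 0.093
gripper_force: 0.0
```

{"fn": "apply_moves", "kwargs": {
  "series": [
    [[-35,7,0],[0,0,0]],
    [[-35,7,0],[0,0,0]],
    [[-35,7,0],[0,0,0]],
    [[-35,7,0],[0,0,0]],
    [[-35,7,0],[0,0,0]],
    [[-35,7,0],[0,0,0]],
    [[-35,7,0],[0,0,0]],
    [[-35,7,0],[0,0,0]],
    [[-35,7,0],[0,0,0]],
    [[-35,7,0],[0,0,0]],
    [[-35,7,0],[0,0,0]],
    [[-35,7,0],[0,0,0]]
  ]
}}

```text
t: 2.1
tool_pos: [0.5215, 0.0308, 0.3624]
orientation: [-1.859, -2.532, 0.0]
force: [1.2, -0.1, -0.7]
opening: 0.0927
gripper_force: 0.0
```

```bash
python3 plan.py 605.5 -116 190 17.5; python3 -c "
from h import *
c=robot.calibration('wrist');im,d=robot.read_camera('wrist');cv2.imwrite('pics/w1.png',im);np.savez('w1.npz',im=im,d=d,E=c['extrinsics'],f=[c[k] for k in('fx','fy','cx','cy')]);print(c)"
```

```text
t 2.1 ang 17.4 turn [-0.    -0.    -0.002] shift before turn [-165.3   36.2    5.3] after turn [-165.3   36.     5.4] q6 -0.34 open 0.0927 F [ 1.2 -0.1 -0.7]
{'fx': 297.3186396354542, 'fy': 297.3186396354542, 'cx': 252.47935715410472, 'cy': 188.31011759217404, 'extrinsics': array([[ 9.54063473e-01,  2.99604074e-01,  5.36241885e-04,
        -5.07392146e-01],
       [ 2.89740471e-01, -9.23106209e-01,  2.52834700e-01,
        -1.40632721e-01],
       [ 7.62453143e-02, -2.41064981e-01, -9.67509342e-01,
         3.17045433e-01],
       [ 0.00000000e+00,  0.00000000e+00,  0.00000000e+00,
         1.00000000e+00]])}
```

{"fn": "apply_moves", "kwargs": {
  "series": [
    [[-36,8,0],[0,0,0]],
    [[-36,8,0],[0,0,0]],
    [[-36,8,0],[0,0,0]],
    [[-36,8,0],[0,0,0]],
    [[-21,4,5],[0,0,0]],
    [[0,0,0],[0,0,0]],
    [[0,0,0],[0,0,0]]
  ]
}}

```text
t: 2.73
tool_pos: [0.6048, -0.115, 0.3564]
orientation: [-1.861, -2.528, 0.001]
force: [-0.7, 0.4, 0.3]
opening: 0.0931
gripper_force: 0.0
```

```bash
cat >> h.py <<'E'
def wrist():
    c=robot.calibration('wrist'); im,d=robot.read_camera('wrist'); return im,d,np.array(c['extrinsics']),[c[k] for k in('fx','fy','cx','cy')]
def wcloud(im,d,E,f):
    v,u=np.mgrid[0:384,0:512]; a,b=(u-f[2])/f[0],(v-f[3])/f[1]; r=np.hypot(a,b)+1e-9
    t=np.tan(np.minimum(r,1.4))/r; P=np.stack([a*t*d,b*t*d,d],-1)
    T=np.linalg.inv(E); W=P@T[:3,:3].T+T[:3,3]; W[d==0]=np.nan; return W
def ortho(im,E,f,x0,x1,y0,y1,z,px=1.0):
    "image: up=+x, left=+y, mm*px"
    X,Y=np.meshgrid(np.arange(x1,x0,-1/px),np.arange(y1,y0,-1/px),indexing='ij')
    P=np.stack([X/1000,Y/1000,np.full(X.shape,z/1000)],-1)@E[:3,:3].T+E[:3,3]
    r=np.hypot(P[...,0],P[...,1]); th=np.arctan2(r,P[...,2])/(r+1e-9)
    return cv2.remap(im,(P[...,0]*th*f[0]+f[2]).astype(np.float32),(P[...,1]*th*f[1]+f[3]).astype(np.float32),cv2.INTER_LINEAR)
E
python3 - <<'E'
from h import *
w=np.load('w1.npz'); a=ortho(w['im'],w['E'],w['f'],385,625,40,420,32)
im,d,E,f=wrist(); np.savez('w2.npz',im=im,d=d,E=E,f=f); b=ortho(im,E,f,500,700,-200,-20,29,1.2)
cv2.imwrite('pics/o1.png',np.hstack([a,b[:240,:]]))
W=wcloud(im,d,E,f); k=(W[...,2]>.02)&(W[...,2]<.06)&(abs(W[...,0]-.6)<.08)&(abs(W[...,1]+.12)<.09)
print(k.sum(),cv2.minAreaRect((W[k][:,:2]*1000).astype(np.float32)), np.nanmedian(W[...,2]))
E
python3 plan.py 605.5 -116 190 17.5
```

```text
2968 ((607.2590942382812, -111.96347045898438), (43.616085052490234, 127.17335510253906), 23.611404418945312) 0.0008961961245729233
t 2.78 ang 17.4 turn [-0.001 -0.001 -0.002] shift before turn [-2.2  0.3 -0.2] after turn [-2.2  0.3 -0.1] q6 -0.57 open 0.093 F [ 0.3  0.  -0.8]
```

View pics/o1.png

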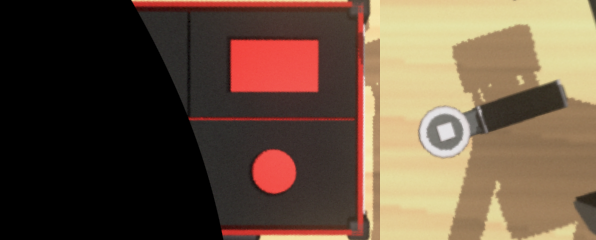

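The tray view shows the tape cut-out centred near (275,66) and the slim one near (273,172). The ratchet head is at (445,131) and its handle end at (563,93). The gripper sits within 1 mm of the ratchet's mid-point at the right angle, so I'm going down.

{"fn": "apply_moves", "kwargs": {
  "series": [
    [[0,0,25],[0,0,0]],
    [[0,0,30],[0,0,0]],
    [[0,0,30],[0,0,0]],
    [[0,0,30],[0,0,0]],
    [[0,0,25],[0,0,0]],
    [[0,0,13],[0,0,0]],
    [[0,0,5],[0,0,0]],
    [[0,0,0],[0,0,0]],
    [[0,0,0],[0,0,0]]
  ]
}}

```text
t: 3.53
tool_pos: [0.6055, -0.1137, 0.2014]
orientation: [1.858, 2.531, 0.001]
force: [0.7, -0.5, 0.5]
opening: 0.0931
gripper_force: 0.0
```

{"fn": "apply_moves", "kwargs": {
  "series": [
    [[0,0,0],[0,0,0]],
    [[0,0,0],[0,0,0]],
    [[0,0,0],[0,0,0]],
    [[0,0,0],[0,0,0]],
    [[0,0,0],[0,0,0]],
    [[0,0,0],[0,0,0]],
    [[0,0,0],[0,0,0]],
    [[0,0,0],[0,0,0]]
  ],
  "claw": 0,
  "newtons": 45
}}

```text
t: 4.2
tool_pos: [0.6048, -0.1141, 0.1997]
orientation: [-1.859, -2.532, 0.0]
force: [-0.9, 0.5, -0.9]
opening: 0.0444
gripper_force: 0.0
```

{"fn": "apply_moves", "kwargs": {
  "series": [
    [[0,0,0],[0,0,0]],
    [[0,0,0],[0,0,0]],
    [[0,0,0],[0,0,0]],
    [[0,0,0],[0,0,0]],
    [[0,0,0],[0,0,0]],
    [[0,0,0],[0,0,0]]
  ]
}}

```text
t: 4.7
tool_pos: [0.6046, -0.1141, 0.1996]
orientation: [-1.859, -2.532, 0.001]
force: [-3.8, -1.2, 2.3]
opening: 0.0236
gripper_force: 45.0
```

{"fn": "apply_moves", "kwargs": {
  "series": [
    [[0,0,-10],[0,0,0]],
    [[0,0,-25],[0,0,0]],
    [[0,0,-30],[0,0,0]],
    [[0,0,-35],[0,0,0]],
    [[0,0,-35],[0,0,0]],
    [[0,0,-20],[0,0,0]],
    [[0,0,0],[0,0,0]]
  ]
}}

```text
t: 5.28
tool_pos: [0.6065, -0.1143, 0.3619]
orientation: [1.854, 2.524, 0.006]
force: [1.1, -0.7, -2.5]
opening: 0.0235
gripper_force: 44.9
```

```bash
python3 plan.py 451 316 195 0; python3 -c "
from h import *
cv2.imwrite('pics/w3.png',robot.read_camera('wrist')[0])"
```

```text
t 5.28 ang 17.4 turn [0.01  0.004 0.304] shift before turn [457.1 -19.5  -2.8] after turn [ 4.303e+02 -1.555e+02 -1.000e-01] q6 -0.57 open 0.0235 F [ 1.1 -0.7 -2.5]
```

View pics/w3.png

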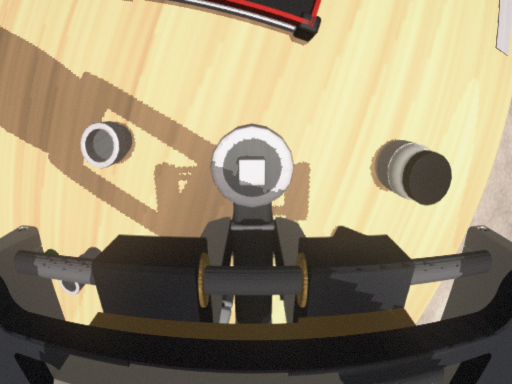

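The ratchet is gripped squarely, head at (252,166) ahead of the fingers and the handle in line. On to the keyhole.

{"fn": "apply_moves", "kwargs": {
  "series": [
    [[0,0,0],[0,0,0.1]],
    [[0,0,0],[0,0,0.1]],
    [[0,0,0],[0,0,0.1]],
    [[20,-7,0],[0,0,0]],
    [[34,-12,0],[0,0,0]],
    [[34,-12,0],[0,0,0]],
    [[34,-12,0],[0,0,0]],
    [[34,-12,0],[0,0,0]],
    [[34,-12,0],[0,0,0]],
    [[34,-12,0],[0,0,0]],
    [[34,-12,0],[0,0,0]],
    [[34,-12,0],[0,0,0]]
  ]
}}

```text
t: 6.33
tool_pos: [0.4989, 0.1788, 0.3515]
orientation: [-2.215, -2.224, 0.006]
force: [2.1, 0.0, -3.5]
opening: 0.0234
gripper_force: 44.9
```

{"fn": "apply_moves", "kwargs": {
  "series": [
    [[34,-12,0],[0,0,0]],
    [[34,-12,0],[0,0,0]],
    [[34,-13,0],[0,0,0]],
    [[25,-10,0],[0,0,0]],
    [[10,-4,0],[0,0,0]],
    [[0,0,0],[0,0,0]],
    [[0,0,0],[0,0,0]]
  ]
}}

```text
t: 6.92
tool_pos: [0.4485, 0.3141, 0.3524]
orientation: [-2.215, -2.227, 0.006]
force: [0.7, 0.1, -5.1]
opening: 0.0236
gripper_force: 44.9
```

```bash
python3 plan.py 451 316 195 0
python3 - <<'E'
from h import *
im,d,E,f=wrist(); np.savez('w4.npz',im=im,d=d,E=E,f=f)
print(np.linalg.inv(E)[:3,3])
cv2.imwrite('pics/o4.png',np.vstack([np.hstack([ortho(im,E,f,385,625,40,420,32),ortho(im,E,f,385,625,40,420,22)]),]))
E
```

```text
t 6.92 ang 0.3 turn [-0.003  0.002  0.005] shift before turn [ 1.8  2.4 -9.6] after turn [ 1.9  2.5 -9.6] q6 0.51 open 0.0236 F [ 0.7  0.1 -5.1]
[0.44827824 0.38511402 0.33245917]
```

View pics/o4.png

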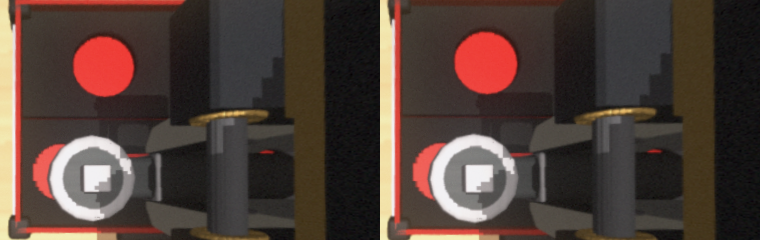

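The red wide circle is centred near (103,67) and the ratchet's round end peeks out left of the head at (45,170). That gives a ratchet target of about (452, 315.5). Lowering.

{"fn": "apply_moves", "kwargs": {
  "series": [
    [[1,3,15],[0,0,0]],
    [[0,0,25],[0,0,0]],
    [[0,0,30],[0,0,0]],
    [[0,0,25],[0,0,0]],
    [[0,0,15],[0,0,0]],
    [[0,0,8],[0,0,0]],
    [[0,0,3],[0,0,0]],
    [[0,0,0],[0,0,0]],
    [[0,0,0],[0,0,0]],
    [[0,0,0],[0,0,0]]
  ]
}}

```text
t: 7.8
tool_pos: [0.453, 0.3155, 0.2354]
orientation: [2.217, 2.225, 0.004]
force: [-0.2, 0.1, -4.3]
opening: 0.024
gripper_force: 44.9
```

```bash
python3 plan.py 452 315.5 54.7 0
python3 - <<'E'
from h import *
im,d,E,f=wrist()
s,_=robot.read_camera('scene')
cv2.imwrite('pics/o5.png',np.hstack([ortho(im,E,f,385,625,40,420,32),cv2.resize(s[95:215,215:390],None,fx=2,fy=2)]))
E
```

```text
t 7.8 ang 0.2 turn [ 0.002 -0.001  0.004] shift before turn [-0.  -1.1 13.7] after turn [ 0.  -1.  13.7] q6 0.51 open 0.024 F [-0.2  0.1 -4.3]
```

View pics/o5.png

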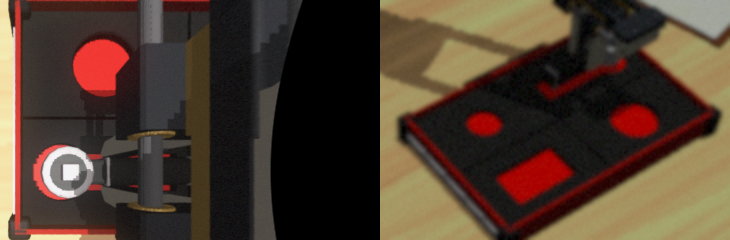

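The head (70,172) is centred on the keyhole's round end once parallax is allowed for. I'll lower the last 13 mm and release.

{"fn": "apply_moves", "kwargs": {
  "series": [
    [[0,0,5],[0,0,0]],
    [[0,0,5],[0,0,0]],
    [[0,0,3],[0,0,0]],
    [[0,0,0],[0,0,0]],
    [[0,0,0],[0,0,0]]
  ]
}}

```text
t: 8.32
tool_pos: [0.4522, 0.3154, 0.2214]
orientation: [2.217, 2.226, 0.0]
force: [-3.1, -2.4, 5.8]
opening: 0.0239
gripper_force: 45.0
```

{"fn": "apply_moves", "kwargs": {
  "series": [
    [[0,0,0],[0,0,0]],
    [[0,0,0],[0,0,0]],
    [[0,0,0],[0,0,0]],
    [[0,0,0],[0,0,0]],
    [[0,0,0],[0,0,0]],
    [[0,0,-5],[0,0,0]],
    [[0,0,-25],[0,0,0]],
    [[0,0,-35],[0,0,0]],
    [[0,0,-35],[0,0,0]],
    [[0,0,-30],[0,0,0]],
    [[0,0,0],[0,0,0]]
  ],
  "claw": 0.6
}}

```text
t: 9.23
tool_pos: [0.4539, 0.3164, 0.3592]
orientation: [2.215, 2.224, 0.018]
force: [-0.6, 0.7, 1.1]
opening: 0.0557
gripper_force: 0.0
```

```bash
python3 plan.py 612.5 -312 190 0
python3 - <<'E'
from h import *
im,d,E,f=wrist(); W=wcloud(im,d,E,f)
for n,k in (('all',(W[...,2]>.045)&(W[...,2]<.1)&(abs(W[...,0]-.45)<.04)&(W[...,1]>.24)&(W[...,1]<.39)),):
    print(n,k.sum(),cv2.minAreaRect((W[k][:,:2]*1000).astype(np.float32)),np.percentile(W[k][:,2],[5,50,95]))
s=cloud('scene')[0]
cv2.imwrite('pics/o6.png',np.hstack([ortho(im,E,f,385,625,200,420,50),cv2.resize(s[95:215,215:390],None,fx=2,fy=2)]))
E
```

```text
t 9.23 ang 0.2 turn [ 0.01  -0.006  0.004] shift before turn [-6.29e+02  1.56e+02  2.00e-01] after turn [-628.4  158.6    2.2] q6 0.51 open 0.0557 F [-0.6  0.7  1.1]
all 3308 ((448.3832702636719, 316.7469177246094), (126.60099792480469, 43.97077178955078), 84.57685089111328) [0.04845697 0.0519113  0.06332575]
```

View pics/o6.png

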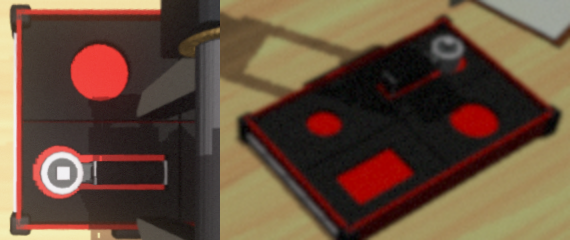

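The ratchet is seated: head in the round end at (63,173), handle inside the slot, top 30 mm above the floor. Next is the tape measure.

{"fn": "apply_moves", "kwargs": {
  "series": [
    [[-20,5,0],[0,0,0]],
    [[-36,9,0],[0,0,0]],
    [[-36,9,0],[0,0,0]],
    [[-36,9,0],[0,0,0]],
    [[-36,9,0],[0,0,0]],
    [[-36,9,0],[0,0,0]],
    [[-36,9,0],[0,0,0]],
    [[-36,9,0],[0,0,0]],
    [[-36,9,0],[0,0,0]],
    [[-36,9,0],[0,0,0]],
    [[-36,9,0],[0,0,0]],
    [[-36,9,0],[0,0,0]]
  ],
  "claw": 1
}}

```text
t: 10.33
tool_pos: [0.5573, -0.102, 0.3488]
orientation: [-2.215, -2.224, 0.002]
force: [0.1, 0.5, -0.3]
opening: 0.093
gripper_force: 0.0
```

{"fn": "apply_moves", "kwargs": {
  "series": [
    [[-36,9,0],[0,0,0]],
    [[-36,9,0],[0,0,0]],
    [[-36,9,0],[0,0,0]],
    [[-36,9,0],[0,0,0]],
    [[-36,9,0],[0,0,0]],
    [[-25,7,0],[0,0,0]],
    [[-10,3,0],[0,0,0]],
    [[0,0,0],[0,0,0]],
    [[0,0,0],[0,0,0]]
  ]
}}

```text
t: 11.08
tool_pos: [0.6133, -0.3146, 0.3489]
orientation: [-2.216, -2.223, 0.0]
force: [-0.1, -0.3, -0.1]
opening: 0.0929
gripper_force: 0.0
```

```bash
python3 plan.py 612.5 -312 45 0
python3 - <<'E'
from h import *
im,d,E,f=wrist(); W=wcloud(im,d,E,f)
k=(W[...,2]>.03)&(W[...,2]<.08)&(abs(W[...,0]-.612)<.05)&(abs(W[...,1]+.312)<.06)
print(k.sum(),cv2.minAreaRect((W[k][:,:2]*1000).astype(np.float32)),np.percentile(W[k][:,2],95))
cv2.imwrite('pics/o7.png',ortho(im,E,f,540,690,-400,-220,60,2))
E
```

```text
t 11.08 ang 0.2 turn [-0.002 -0.002  0.003] shift before turn [  2.3  -0.5 136.9] after turn [  2.6  -0.8 136.9] q6 -0.55 open 0.0929 F [-0.1 -0.3 -0.1]
3101 ((614.310302734375, -310.8935546875), (74.29325103759766, 40.27134323120117), 89.77815246582031) 0.06653363539797097
```

View pics/o7.png

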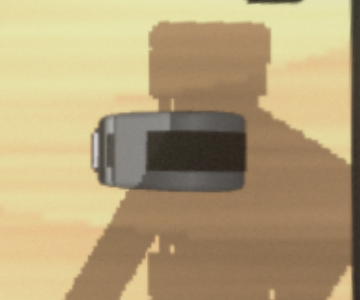

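The tape's case spans (98–245, 110–191) with its hook on the +y side. Its centre is about (614,−312), aligned with the gripper.

{"fn": "apply_moves", "kwargs": {
  "series": [
    [[2,1,20],[0,0,0]],
    [[0,0,30],[0,0,0]],
    [[0,0,30],[0,0,0]],
    [[0,0,30],[0,0,0]],
    [[0,0,20],[0,0,0]],
    [[0,0,10],[0,0,0]],
    [[0,0,2],[0,0,0]],
    [[0,0,0],[0,0,0]],
    [[0,0,0],[0,0,0]]
  ]
}}

```text
t: 11.88
tool_pos: [0.6155, -0.3128, 0.2109]
orientation: [2.214, 2.225, 0.001]
force: [0.3, -0.2, -0.2]
opening: 0.093
gripper_force: 0.0
```

{"fn": "apply_moves", "kwargs": {
  "series": [
    [[0,0,0],[0,0,0]],
    [[0,0,0],[0,0,0]],
    [[0,0,0],[0,0,0]],
    [[0,0,0],[0,0,0]],
    [[0,0,0],[0,0,0]],
    [[0,0,0],[0,0,0]],
    [[0,0,0],[0,0,0]],
    [[0,0,0],[0,0,0]],
    [[0,0,0],[0,0,0]],
    [[0,0,0],[0,0,0]],
    [[0,0,0],[0,0,0]],
    [[0,0,0],[0,0,0]]
  ],
  "claw": 0
}}

```text
t: 12.88
tool_pos: [0.6146, -0.313, 0.2086]
orientation: [-2.217, -2.226, 0.0]
force: [0.6, 0.1, -1.1]
opening: 0.0403
gripper_force: 44.8
```

{"fn": "apply_moves", "kwargs": {
  "series": [
    [[0,0,-10],[0,0,0]],
    [[0,0,-25],[0,0,0]],
    [[0,0,-35],[0,0,0]],
    [[0,0,-35],[0,0,0]],
    [[0,0,-35],[0,0,0]],
    [[0,0,-10],[0,0,0]],
    [[0,0,0],[0,0,0]]
  ]
}}

```text
t: 13.47
tool_pos: [0.6156, -0.3135, 0.3643]
orientation: [2.211, 2.22, 0.003]
force: [-0.1, -0.4, -2.3]
opening: 0.0401
gripper_force: 44.9
```

```bash
python3 plan.py 559 147.5 190 0
```

```text
t 13.47 ang 0.2 turn [0.007 0.004 0.004] shift before turn [461.3 -54.8   4.9] after turn [461.  -56.6   7.3] q6 -0.55 open 0.0401 F [-0.1 -0.4 -2.3]
```

{"fn": "apply_moves", "kwargs": {
  "series": [
    [[20,-2,0],[0,0,0]],
    [[35,-4,0],[0,0,0]],
    [[35,-4,0],[0,0,0]],
    [[35,-4,0],[0,0,0]],
    [[35,-4,0],[0,0,0]],
    [[35,-4,0],[0,0,0]],
    [[35,-4,0],[0,0,0]],
    [[35,-5,0],[0,0,0]],
    [[35,-5,0],[0,0,0]],
    [[35,-5,0],[0,0,0]],
    [[35,-5,0],[0,0,0]],
    [[35,-5,0],[0,0,0]]
  ]
}}

```text
t: 14.47
tool_pos: [0.5606, 0.0933, 0.3555]
orientation: [-2.215, -2.224, 0.005]
force: [0.2, 0.2, -3.6]
opening: 0.0397
gripper_force: 44.8
```

{"fn": "apply_moves", "kwargs": {
  "series": [
    [[35,-4,0],[0,0,0]],
    [[21,-2,0],[0,0,0]],
    [[0,0,0],[0,0,0]],
    [[0,0,20],[0,0,0]],
    [[0,0,30],[0,0,0]],
    [[0,0,30],[0,0,0]],
    [[0,0,20],[0,0,0]],
    [[0,0,8],[0,0,0]],
    [[0,0,0],[0,0,0]],
    [[0,0,0],[0,0,0]]
  ]
}}

```text
t: 15.3
tool_pos: [0.5555, 0.1474, 0.25]
orientation: [-2.217, -2.225, 0.003]
force: [0.0, -0.3, -2.1]
opening: 0.04
gripper_force: 44.9
```

```bash
python3 plan.py 559 147.5 63.6 0
python3 - <<'E'
from h import *
im,d,E,f=wrist(); print(np.linalg.inv(E)[:3,3])
s=cloud('scene')[0]
cv2.imwrite('pics/o8.png',np.hstack([ortho(im,E,f,385,625,40,420,32),cv2.resize(s[95:215,215:390],None,fx=2,fy=2)]))
E
```

```text
t 15.3 ang 0.2 turn [-0.002  0.     0.004] shift before turn [ 0.1  3.5 19.4] after turn [ 0.1  3.5 19.4] q6 0.17 open 0.04 F [ 0.  -0.3 -2.1]
[0.55541896 0.21838878 0.2301162 ]
```

View pics/o8.png

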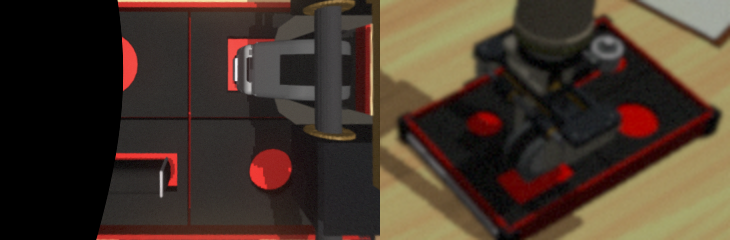

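The tape cut-out's left edge is at column 228 and rows 38–92. The tape sits about 4 mm too far toward −x. Slim cut-out: about (453,148).

{"fn": "apply_moves", "kwargs": {
  "series": [
    [[0,4,0],[0,0,0]],
    [[0,0,5],[0,0,0]],
    [[0,0,6],[0,0,0]],
    [[0,0,5],[0,0,0]],
    [[0,0,3],[0,0,0]],
    [[0,0,0],[0,0,0]],
    [[0,0,0],[0,0,0]],
    [[0,0,0],[0,0,0]]
  ]
}}

```text
t: 16.07
tool_pos: [0.5597, 0.1478, 0.2315]
orientation: [-2.217, -2.226, 0.0]
force: [-0.3, -1.3, -1.8]
opening: 0.0398
gripper_force: 44.9
```

{"fn": "apply_moves", "kwargs": {
  "series": [
    [[0,0,1.5],[0,0,0]],
    [[0,0,0],[0,0,0]],
    [[0,0,0],[0,0,0]]
  ]
}}

```text
t: 16.32
tool_pos: [0.56, 0.1478, 0.2306]
orientation: [2.217, 2.226, 0.001]
force: [-0.7, -0.0, -0.2]
opening: 0.0396
gripper_force: 44.9
```

{"fn": "apply_moves", "kwargs": {
  "series": [
    [[0,0,0],[0,0,0]],
    [[0,0,0],[0,0,0]],
    [[0,0,0],[0,0,0]],
    [[0,0,0],[0,0,0]],
    [[0,0,0],[0,0,0]],
    [[0,0,0],[0,0,0]],
    [[0,0,-10],[0,0,0]],
    [[0,0,-25],[0,0,0]],
    [[0,0,-35],[0,0,0]],
    [[0,0,-35],[0,0,0]],
    [[0,0,-30],[0,0,0]],
    [[0,0,0],[0,0,0]]
  ],
  "claw": 0.7
}}

```text
t: 17.32
tool_pos: [0.5616, 0.1481, 0.3745]
orientation: [2.212, 2.221, 0.016]
force: [0.5, 0.8, 1.3]
opening: 0.0651
gripper_force: 0.0
```

```bash
python3 plan.py 431.7 -295 225 60
python3 - <<'E'
from h import *
im,d,E,f=wrist(); W=wcloud(im,d,E,f)
k=(W[...,2]>.06)&(W[...,2]<.12)&(abs(W[...,0]-.56)<.05)&(abs(W[...,1]-.15)<.06)
print(k.sum(),cv2.minAreaRect((W[k][:,:2]*1000).astype(np.float32)),np.percentile(W[k][:,2],[50,95,99]))
E
```

```text
t 17.32 ang 0.2 turn [ 0.012  0.004 -1.043] shift before turn [-442.5 -131.5  -20. ] after turn [-109.  -448.7  -17.5] q6 0.17 open 0.0651 F [0.5 0.8 1.3]
2867 ((560.4527587890625, 149.19541931152344), (71.37202453613281, 40.17777633666992), 89.40769958496094) [0.08343867 0.08851893 0.08918266]
```

The tape's top is at z ≈ 0.089, so it is fully home. Next is the slim socket. A closing angle of 0° with a partial opening keeps the fingers clear of the green one.

{"fn": "apply_moves", "kwargs": {
  "series": [
    [[-20,-6,0],[0,0,0]],
    [[-36,-11,0],[0,0,0]],
    [[-36,-11,0],[0,0,0]],
    [[-36,-11,0],[0,0,0]],
    [[-36,-11,0],[0,0,0]],
    [[-36,-11,0],[0,0,0]],
    [[-36,-11,0],[0,0,0]],
    [[-36,-11,0],[0,0,0]],
    [[-36,-11,0],[0,0,0]],
    [[-36,-11,0],[0,0,0]],
    [[-36,-11,0],[0,0,0]],
    [[-36,-9,0],[0,0,0]]
  ],
  "claw": 0.62
}}

```text
t: 18.37
tool_pos: [0.4351, -0.2701, 0.3646]
orientation: [-2.216, -2.225, 0.0]
force: [1.2, 0.3, 0.4]
opening: 0.0576
gripper_force: 0.0
```

{"fn": "apply_moves", "kwargs": {
  "series": [
    [[-20,-6,0],[0,0,0]],
    [[-5,-2,0],[0,0,0]],
    [[0,0,0],[0,0,0]],
    [[0,0,0],[0,0,0]]
  ]
}}

```text
t: 18.7
tool_pos: [0.4285, -0.2933, 0.3646]
orientation: [-2.217, -2.224, -0.001]
force: [-0.0, 0.7, -1.0]
opening: 0.0575
gripper_force: 0.0
```

```bash
cat > ring.py <<'E'
import sys; from h import *
x,y,lo,hi,R=map(float,sys.argv[1:6])
im,d,E,f=wrist(); W=wcloud(im,d,E,f)
k=(W[...,2]>lo)&(W[...,2]<hi)&(np.hypot(W[...,0]-x,W[...,1]-y)<R)
print(k.sum(),cv2.minEnclosingCircle((W[k][:,:2]*1000).astype(np.float32)),np.percentile(W[k][:,2],[5,50,95]))
E
python3 ring.py .432 -.295 .072 .09 .035; python3 plan.py 431.7 -295 58 0
```

```text
585 ((431.87005615234375, -293.6623229980469), 15.912848472595215) [0.07428326 0.07968061 0.08093733]
t 18.75 ang 0.3 turn [-0.    -0.001  0.004] shift before turn [ -2.4   3.  139.8] after turn [ -2.2   2.9 139.8] q6 -0.7 open 0.0576 F [ 0.9  0.4 -0.3]
```

{"fn": "apply_moves", "kwargs": {
  "series": [
    [[-1,3,20],[0,0,0]],
    [[0,0,30],[0,0,0]],
    [[0,0,30],[0,0,0]],
    [[0,0,30],[0,0,0]],
    [[0,0,20],[0,0,0]],
    [[0,0,8],[0,0,0]],
    [[0,0,2],[0,0,0]],
    [[0,0,0],[0,0,0]],
    [[0,0,0],[0,0,0]]
  ]
}}

```text
t: 19.5
tool_pos: [0.4325, -0.2948, 0.2269]
orientation: [2.214, 2.225, 0.0]
force: [0.7, 0.6, 0.9]
opening: 0.0579
gripper_force: 0.0
```

{"fn": "apply_moves", "kwargs": {
  "series": [
    [[0,0,0],[0,0,0]],
    [[0,0,0],[0,0,0]],
    [[0,0,0],[0,0,0]],
    [[0,0,0],[0,0,0]],
    [[0,0,0],[0,0,0]],
    [[0,0,0],[0,0,0]],
    [[0,0,0],[0,0,0]],
    [[0,0,0],[0,0,0]],
    [[0,0,0],[0,0,0]]
  ],
  "claw": 0
}}

```text
t: 20.25
tool_pos: [0.4317, -0.2949, 0.2257]
orientation: [2.217, 2.225, -0.0]
force: [-1.3, -0.4, 6.2]
opening: 0.0315
gripper_force: 45.0
```

{"fn": "apply_moves", "kwargs": {
  "series": [
    [[0,0,-10],[0,0,0]],
    [[0,0,-25],[0,0,0]],
    [[0,0,-35],[0,0,0]],
    [[0,0,-35],[0,0,0]],
    [[0,0,-35],[0,0,0]],
    [[0,0,-10],[0,0,0]],
    [[0,0,0],[0,0,0]]
  ]
}}

```text
t: 20.83
tool_pos: [0.4323, -0.2953, 0.3793]
orientation: [2.212, 2.221, 0.001]
force: [-0.6, -0.5, -2.4]
opening: 0.0316
gripper_force: 45.0
```

```bash
python3 plan.py 453 148 210 0
```

```text
t 20.83 ang 0.2 turn [0.005 0.004 0.004] shift before turn [443.2  22.4   0.5] after turn [443.3  20.7   2.3] q6 -0.7 open 0.0316 F [-0.6 -0.5 -2.4]
```

{"fn": "apply_moves", "kwargs": {
  "series": [
    [[20,1,0],[0,0,0]],
    [[35,2,0],[0,0,0]],
    [[35,2,0],[0,0,0]],
    [[35,2,0],[0,0,0]],
    [[35,2,0],[0,0,0]],
    [[35,2,0],[0,0,0]],
    [[35,2,0],[0,0,0]],
    [[35,2,0],[0,0,0]],
    [[35,2,0],[0,0,0]],
    [[35,2,0],[0,0,0]],
    [[35,2,0],[0,0,0]],
    [[35,1,0],[0,0,0]]
  ]
}}

```text
t: 21.83
tool_pos: [0.451, 0.112, 0.3723]
orientation: [-2.215, -2.224, 0.005]
force: [-0.3, -0.3, -3.0]
opening: 0.0316
gripper_force: 45.0
```

{"fn": "apply_moves", "kwargs": {
  "series": [
    [[28,0,0],[0,0,0]],
    [[10,0,0],[0,0,0]],
    [[0,0,0],[0,0,0]],
    [[0,0,20],[0,0,0]],
    [[0,0,30],[0,0,0]],
    [[0,0,30],[0,0,0]],
    [[0,0,20],[0,0,0]],
    [[0,0,8],[0,0,0]],
    [[0,0,0],[0,0,0]],
    [[0,0,0],[0,0,0]],
    [[0,0,0],[0,0,0]]
  ]
}}

```text
t: 22.75
tool_pos: [0.4526, 0.1481, 0.2687]
orientation: [2.217, 2.224, 0.003]
force: [0.7, -0.2, -1.9]
opening: 0.0312
gripper_force: 45.0
```

```bash
python3 plan.py 453 148 80.7 0
python3 - <<'E'
from h import *
im,d,E,f=wrist(); print(np.linalg.inv(E)[:3,3])
s=cloud('scene')[0]
cv2.imwrite('pics/o9.png',np.hstack([ortho(im,E,f,385,505,60,240,32,2),cv2.resize(s[95:215,215:390],None,fx=2,fy=2)]))
E
```

```text
t 22.75 ang 0.2 turn [ 0.002 -0.     0.003] shift before turn [-0.1  0.4 21. ] after turn [-0.1  0.4 21. ] q6 0.21 open 0.0312 F [ 0.7 -0.2 -1.9]
[0.45256114 0.21906789 0.24887043]
```

View pics/o9.png

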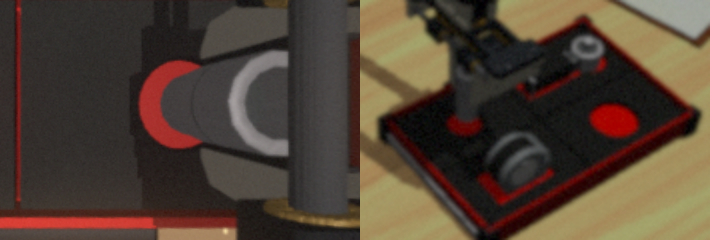

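The slim socket is over its cut-out: the red circle is centred on row 104 with its left edge at column 138, and the socket is on the same axis. Lowering it home.

{"fn": "apply_moves", "kwargs": {
  "series": [
    [[0,0,6],[0,0,0]],
    [[0,0,6],[0,0,0]],
    [[0,0,5],[0,0,0]],
    [[0,0,3],[0,0,0]],
    [[0,0,1.5],[0,0,0]],
    [[0,0,0],[0,0,0]],
    [[0,0,0],[0,0,0]]
  ]
}}

```text
t: 23.43
tool_pos: [0.4518, 0.1486, 0.2476]
orientation: [-2.216, -2.226, 0.001]
force: [-11.8, -1.9, 22.1]
opening: 0.0314
gripper_force: 45.0
```

{"fn": "apply_moves", "kwargs": {
  "series": [
    [[0,0,0],[0,0,0]],
    [[0,0,0],[0,0,0]],
    [[0,0,0],[0,0,0]],
    [[0,0,0],[0,0,0]],
    [[0,0,0],[0,0,0]],
    [[0,0,0],[0,0,0]],
    [[0,0,-10],[0,0,0]],
    [[0,0,-25],[0,0,0]],
    [[0,0,-35],[0,0,0]],
    [[0,0,-35],[0,0,0]],
    [[0,0,-25],[0,0,0]],
    [[0,0,0],[0,0,0]]
  ],
  "claw": 0.62
}}

```text
t: 24.43
tool_pos: [0.4533, 0.1487, 0.3833]
orientation: [2.213, 2.222, 0.014]
force: [0.8, -0.2, 1.2]
opening: 0.0577
gripper_force: 0.0
```

```bash
python3 ring.py .453 .148 .09 .115 .035; python3 plan.py 440 -124 200 0
```

```text
651 ((451.74334716796875, 149.66705322265625), 15.96509075164795) [0.09316791 0.10166732 0.1030355 ]
t 24.48 ang 0.2 turn [ 0.007 -0.002  0.004] shift before turn [-272.5  -14.    12.7] after turn [-272.6  -12.9   13.2] q6 0.21 open 0.0576 F [ 1.  -0.4 -0.2]
```

The slim socket's top is at 0.102, so it is home. Now the wide socket.

{"fn": "apply_moves", "kwargs": {
  "series": [
    [[-20,-1,0],[0,0,0]],
    [[-35,-2,0],[0,0,0]],
    [[-35,-2,0],[0,0,0]],
    [[-35,-2,0],[0,0,0]],
    [[-35,-2,0],[0,0,0]],
    [[-35,-2,0],[0,0,0]],
    [[-35,-2,0],[0,0,0]],
    [[-30,0,0],[0,0,0]],
    [[-12,0,0],[0,0,0]],
    [[0,0,0],[0,0,0]],
    [[0,0,0],[0,0,0]]
  ],
  "claw": 1
}}

```text
t: 25.4
tool_pos: [0.4396, -0.1237, 0.3748]
orientation: [-2.218, -2.223, 0.0]
force: [-0.7, 0.1, -0.2]
opening: 0.0929
gripper_force: 0.0
```

```bash
python3 ring.py .440 -.124 .045 .06 .045; python3 plan.py 440 -124 38 0
```

```text
892 ((440.7048034667969, -122.96843719482422), 24.92293930053711) [0.04788226 0.05177225 0.05306991]
t 25.45 ang 0.2 turn [-0.001 -0.001  0.004] shift before turn [ -1.2   0.4 170. ] after turn [ -1.    0.2 170. ] q6 -0.39 open 0.0927 F [-0.1  0.3 -0.5]
```

{"fn": "apply_moves", "kwargs": {
  "series": [
    [[0,1,20],[0,0,0]],
    [[0,0,35],[0,0,0]],
    [[0,0,35],[0,0,0]],
    [[0,0,35],[0,0,0]],
    [[0,0,26],[0,0,0]],
    [[0,0,13],[0,0,0]],
    [[0,0,5],[0,0,0]],
    [[0,0,0],[0,0,0]],
    [[0,0,0],[0,0,0]]
  ]
}}

```text
t: 26.2
tool_pos: [0.4414, -0.123, 0.2075]
orientation: [2.215, 2.227, 0.001]
force: [-0.3, -0.3, 0.3]
opening: 0.0928
gripper_force: 0.0
```

{"fn": "apply_moves", "kwargs": {
  "series": [
    [[0,0,0],[0,0,0]],
    [[0,0,0],[0,0,0]],
    [[0,0,0],[0,0,0]],
    [[0,0,0],[0,0,0]],
    [[0,0,0],[0,0,0]],
    [[0,0,0],[0,0,0]],
    [[0,0,0],[0,0,0]],
    [[0,0,0],[0,0,0]],
    [[0,0,0],[0,0,0]],
    [[0,0,0],[0,0,0]]
  ],
  "claw": 0
}}

```text
t: 27.03
tool_pos: [0.4409, -0.1237, 0.2068]
orientation: [-2.217, -2.226, 0.0]
force: [-2.5, 0.7, 3.0]
opening: 0.0492
gripper_force: 45.0
```

{"fn": "apply_moves", "kwargs": {
  "series": [
    [[0,0,-10],[0,0,0]],
    [[0,0,-25],[0,0,0]],
    [[0,0,-35],[0,0,0]],
    [[0,0,-35],[0,0,0]],
    [[0,0,-35],[0,0,0]],
    [[0,0,-30],[0,0,0]],
    [[0,0,-10],[0,0,0]],
    [[0,0,0],[0,0,0]]
  ]
}}

```text
t: 27.7
tool_pos: [0.4416, -0.124, 0.39]
orientation: [2.213, 2.222, 0.004]
force: [0.7, -0.2, -2.5]
opening: 0.0493
gripper_force: 45.0
```

```bash
python3 plan.py 560 315.5 215 0
```

```text
t 27.7 ang 0.2 turn [0.006 0.002 0.004] shift before turn [439.  120.1   7.7] after turn [439.5 118.4   8. ] q6 -0.39 open 0.0493 F [ 0.7 -0.2 -2.5]
```

{"fn": "apply_moves", "kwargs": {
  "series": [
    [[20,5,0],[0,0,0]],
    [[34,9,0],[0,0,0]],
    [[34,9,0],[0,0,0]],
    [[34,9,0],[0,0,0]],
    [[34,9,0],[0,0,0]],
    [[34,9,0],[0,0,0]],
    [[34,9,0],[0,0,0]],
    [[34,9,0],[0,0,0]],
    [[34,9,0],[0,0,0]],
    [[34,9,0],[0,0,0]],
    [[34,9,0],[0,0,0]],
    [[34,10,0],[0,0,0]]
  ]
}}

```text
t: 28.7
tool_pos: [0.5437, 0.2724, 0.3827]
orientation: [-2.215, -2.225, 0.007]
force: [0.5, -0.7, -2.6]
opening: 0.0493
gripper_force: 45.0
```

{"fn": "apply_moves", "kwargs": {
  "series": [
    [[34,10,0],[0,0,0]],
    [[11,3,0],[0,0,0]],
    [[0,0,0],[0,0,0]],
    [[0,0,20],[0,0,0]],
    [[0,0,35],[0,0,0]],
    [[0,0,35],[0,0,0]],
    [[0,0,27],[0,0,0]],
    [[0,0,10],[0,0,0]],
    [[0,0,0],[0,0,0]],
    [[0,0,0],[0,0,0]]
  ]
}}

```text
t: 29.53
tool_pos: [0.557, 0.315, 0.2593]
orientation: [-2.217, -2.225, 0.003]
force: [0.6, 1.2, -1.6]
opening: 0.0492
gripper_force: 45.0
```

```bash
python3 plan.py 560 315.5 61.8 0
python3 - <<'E'
from h import *
im,d,E,f=wrist(); print(np.linalg.inv(E)[:3,3])
s=cloud('scene')[0]
cv2.imwrite('pics/o10.png',np.hstack([ortho(im,E,f,500,620,240,420,32,2),cv2.resize(s[95:215,215:390],None,fx=2,fy=2)]))
E
```

```text
t 29.53 ang 0.2 turn [-0.002  0.001  0.003] shift before turn [ 0.5  3.1 30.5] after turn [ 0.5  3.  30.5] q6 0.43 open 0.0492 F [ 0.6  1.2 -1.6]
[0.55689146 0.38601693 0.23939979]
```

View pics/o10.png

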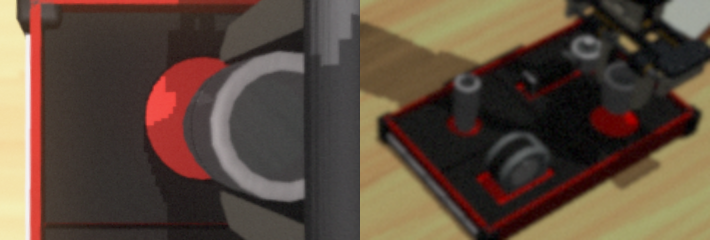

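The red circle is centred on row 118 (x ≈ 561) and the socket on row 126. I'll shift it 3 mm and lower it.

{"fn": "apply_moves", "kwargs": {
  "series": [
    [[0,3,0],[0,0,0]],
    [[0,0,8],[0,0,0]],
    [[0,0,8],[0,0,0]],
    [[0,0,6],[0,0,0]],
    [[0,0,5],[0,0,0]],
    [[0,0,3],[0,0,0]],
    [[0,0,0.5],[0,0,0]],
    [[0,0,0],[0,0,0]],
    [[0,0,0],[0,0,0]]
  ]
}}

```text
t: 30.38
tool_pos: [0.5601, 0.3158, 0.229]
orientation: [-2.217, -2.226, 0.0]
force: [-0.3, -1.1, -3.3]
opening: 0.0493
gripper_force: 45.0
```

{"fn": "apply_moves", "kwargs": {
  "series": [
    [[0,0,0],[0,0,0]],
    [[0,0,0],[0,0,0]],
    [[0,0,0],[0,0,0]],
    [[0,0,0],[0,0,0]],
    [[0,0,0],[0,0,0]],
    [[0,0,0],[0,0,0]],
    [[0,0,-10],[0,0,0]],
    [[0,0,-25],[0,0,0]],
    [[0,0,-35],[0,0,0]],
    [[0,0,-35],[0,0,0]],
    [[0,0,-25],[0,0,0]],
    [[0,0,0],[0,0,0]]
  ],
  "claw": 0.78
}}

```text
t: 31.38
tool_pos: [0.5617, 0.3165, 0.3684]
orientation: [2.214, 2.223, 0.018]
force: [0.6, 0.4, 1.3]
opening: 0.0725
gripper_force: 0.0
```

```bash
python3 ring.py .56 .315 .06 .09 .04
python3 - <<'E'
from h import *
im,d,E,f=wrist(); s,_,W=cloud('scene')
for n,x,y,r in (('slim',.452,.149,.025),('tape',.56,.149,.03),('wide',.56,.316,.03),('ratchet handle',.452,.285,.011)):
    k=np.hypot(W[...,0]-x,W[...,1]-y)<r; print(n,k.sum(),np.percentile(W[...,2][k],[50,97]).round(4))
cv2.imwrite('pics/o11.png',np.hstack([ortho(im,E,f,385,625,200,420,60),cv2.resize(s[95:215,215:390],None,fx=2,fy=2)]))
print(robot.read_state()['t'])
E
```

```text
1206 ((560.359619140625, 316.362548828125), 25.167190551757812) [0.06319634 0.07366572 0.07508637]
slim 406 [0.0667 0.1024]
tape 477 [0.0774 0.0893]
wide 1018 [0.2751 0.3316]
ratchet handle 40 [0.0504 0.0535]
31.5333
```

View pics/o11.png

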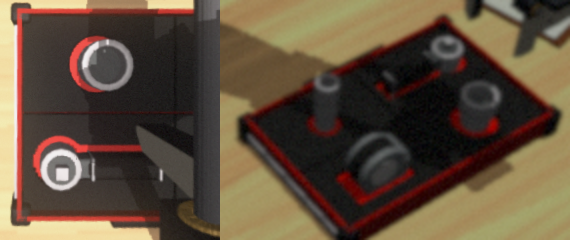

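All four tools sit at floor level by their measured tops: ratchet 52, tape 89, slim 102 and wide 74 mm. The gripper is clear above, so I'm handing in.

```bash
python3 -c "
from plant import robot
print(robot.close_job())"
```

```text
the job is handed in; nothing more can be done
None
```

All four tools (ratchet, tape measure, slim socket, wide socket) are in their own cut-outs and measured fully home on the red floor; the battery pack, jar and green look-alike were never touched, and I handed the job in at about 31.5 s of the 96 s.

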